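# Unhook the draining basket and seat it in the open pan

### The job

Take the wire draining basket off its drain hook and set it in the open pan of the food warmer, fully home with its rim lying flat all round on the pan's rim, then let go. The hook has been knocked crooked, so let the basket's loop follow it gently up past the tip, never forcing it, before drawing the basket away, and lower it into the pan without dropping or jamming it. Leave the shaker, mug and spoon where they are.

Things in the scene. Friction and masses are not known exactly. Their poses are not given: they have to be found in the camera images.
- basket: Wire draining basket, steel, 0.2 to 0.4 kg. Origin: centre of underside; x along its length to the end with the hanging loop, z up. Body under the rim 62 mm deep, tapering from 146 x 78 mm (x, y) at the rim to 140 x 72 at the bottom. Flat rim flange 166 x 98 mm, 62 to 66 mm above the underside. It starts hung about level, loop on the hook, end leaning on the stand's rest bar
- handle (a point): Centre of the basket's fixed handle, 136 mm above the underside over the middle of the basket: a straight black grip along the basket's x, 70 mm long, 13 mm wide (y), 15 mm high, carried by a wire arch; free on both sides
- loop (a point): Centre of the hanging loop at the basket's +x end, 89.5 mm from the middle and 66 mm above the underside: a flat-lying U of 6 mm wire, opening 13 mm wide (y) and 12.5 mm long (x); the hook's 8 mm upright rod passes up through it
- stand: Fixed steel drain stand: drip tray 240 x 160 mm with 14 mm edges, two posts 130 mm high near its +x end joined by a top bar, a rest bar 77 mm up. Origin: centre of underside; x from the open side to the posts, z up. The basket comes off towards -x. Only the hook stands above 135 mm
- hook: The stand's hook, 8 mm round steel rod. Origin: on the axis of its level shank, 125 mm above the table, where the rod turns up; stand's axes. The rod rises 9 mm upright, then 66 mm straight on to a round tip (top 75 to 77 mm above the origin), bent over 14 to 21 degrees anywhere between left, open side (-x) and right. The direction differs each time and is not measured: feel it. It does not give
- warmer: Fixed steel food warmer 250 x 270 x 120 mm. Origin: centre of its underside, z up. Two small pans lie side by side in its top: one open and empty (on the -y side), one under a lid with a small handle (on the +y side, up to 36 mm above the rims)
- pan_mouth (a point): Centre of the open pan's mouth at the top of its rim, 120 mm above the table; axes as the warmer's. The opening is 152 (x) x 84 (y) mm, 100 mm deep, with a flat rim 12 mm wide. The basket fits with about 3 mm to spare each side, either end first; when home its underside is 62 mm below this point
- shaker: Steel salt shaker, 38 mm across, 72 mm tall, loose. Origin: centre of its underside
- mug: White mug, 76 mm across, 90 mm tall, loose. Origin: centre of its underside
- spoon: Steel serving spoon 180 mm long lying on the table, loose. Origin: under its middle
Not all that is in view belongs to the job. What is shaped like the basket but green or pink is not meant.

How it is judged:
By the outcome, as a careful person would: the job done as asked, in the order asked, and still so for the second after the job is handed in, with the robot touching nothing.
It also fails if it takes over 72 s, if anything falls off the work surface, if the arm or the gripper's body presses on something with over 40 N, if the wrist force passes 120 N, or if a joint passes its speed limit or range.

### The arm

A 7-joint arm with a two-finger parallel gripper is mounted at the origin on the work surface. World frame = base frame: x ahead of the robot, y to its left, z up, the work surface at z = 0. Lengths are in m, angles in rad, forces in N, time in s.
With the tool pointing down it reaches from about 0.4 to 0.925 m from the base axis. Payload 4.1 kg.
Tool frame: the origin (TCP) lies on the centre line of the jaws, within the pads' length; the fingertips stand ahead of it and the grasp point (between the pads) lies 6 mm ahead of it (robot.tcp_to_tips is the z of the fingertips in the tool frame, in m); z points along the fingers, x is the direction in which the jaws open and shut, and the axes are right-handed (so a half turn about z gives the same grasp; the last joint's range is limited). The gripper opens to 85 mm and grips with 20 to 120 N. Pads are 22 mm wide; open, the fingers measure 114 mm over their backs; the gripper's body (76 mm by 85 mm) begins 54 mm behind the grasp point. The pads swing forward as they close: fully open they stand 13 mm farther back than shut.
Start: joints at [1.043, 0.398, 0.045, 1.537, -0.019, 1.207, -0.051], TCP at [0.27, -0.591, 0.256] pointing down, gripper open.
Joint ranges: [-2.82, 2.82], [-0.49, 2.23], [-1.37, 1.46], [0, 2.46], [-1.36, 4.5], [0.23, 2], [-2.94, 2.94]. Speed limits (rad/s): [2.57, 2.57, 3.14, 3.14, 3.14, 3.14, 3.14].

### API

Orientations are given as a 3x3 rotation matrix whose columns are the frame's x, y, z axes.
In Python, from plant import robot gives the robot as it stands.
- The arm moves only by the tool jog_arm, never from a script. Its argument "deltas" is a list of rows, each an object with "translation": the shift along the world's x, y, z in units of 0.2 m (1.0 is 0.2 m), a list of three; "turn": the turn about the world's z in units of 45 degrees (1.0 is 45 degrees). A call has 1 to 10 rows; each row is the pose to reach, as a shift and turn from the pose measured when the call began; what a row does not reach only later rows make up. A row lasts 1/12 s, in which the tool goes at most 41.7 mm and 7.16 degrees, less where a joint would pass 70% of its speed; a pose out of reach is approached as far as the arm can. A call with a number of a shift or a turn outside -1 to 1 is refused whole. A call with a gripper value outside its range is refused whole. "claw" is the closure, from -1 (fully open) to 1 (shut), so that 0 is half open, set as the call begins (left out, the last holds). The fingers move at their own pace and stop on an object; "newtons" is the grip in N (left out, the last holds). Time passes only in rows, so rows that repeat a pose let the fingers close. It gives the time, the measured TCP pose, the force and the opening at its end, in the units of the state.
- robot.get_state(): the state, without advancing time (a new reading comes with each control period).
- robot.get_image(name): name is "scene" or "top"; returns the picture (480x640x3 uint8, red, green, blue); there is no depth.
- robot.camera_info(name): a dict with "intrinsics" (3x3 intrinsics, pixels), "T" (4x4, takes a point from camera to world coordinates). Camera axes: x right, y up, looking along -z (the intrinsics and any distortion apply to the point x, -y, -z); pixel columns grow to the right and rows downward; lengths in m; the calibration is good to about 2 mm. A picture is of the moment at which its call begins. camera_info takes no time and is no camera call.
- robot.sign_off(): hands the job in, once; it reports no verdict.
The state is a dict: "time": time; "joints": joint angles; "joint_velocities": joint speeds; "joint_efforts": joint torques, N m; "ee_pos": TCP position; "ee_rot": TCP orientation; "force": force on the tool from outside, world axes, zero at the start; "moment": the same for the moment, N m; "width": finger opening in m.
Only numpy, scipy, OpenCV 4.12 (cv2) and the standard library are available. Lean on these libraries where they do the work, as an engineer would, in place of code of your own. Each camera call takes 0.05 s, during which the arm holds its last target. There are 200 camera calls.

## Working session

There is one attempt and no reset: what is moved stays moved. The work goes in short steps, Python scripts to look and compute and a tool call to move; the robot and the scene stay as the last step left them, time stands still between calls to the robot, and variables do not carry over. Pictures are saved under pics/ and viewed, about 8 in all and at most 12, crops included, and the job is handed in when it is done.

Besides the shell and the picture viewer there is one more tool, called after "Emit:" by a JSON object that holds its "fn" and its "kwargs", one argument or row to a line. jog_arm: Moves the arm, as the interface text tells. Shifts and turns lie within -1 to 1; 1 stands for 0.2 m of shift or 45 degrees of turn. Its arguments: {"type":"object","properties":{"deltas":{"type":"array"},"claw":{"type":"number"},"newtons":{"type":"number"}},"required":["deltas"]}

```bash
mkdir -p pics; ls
python3 - <<'E'
from plant import robot
import cv2,numpy as np
for n in("scene","top"):
    im=robot.get_image(n); cv2.imwrite(f"pics/{n}0.png",im[:,:,::-1])
    c=robot.camera_info(n); print(n,np.round(c["intrinsics"],1).tolist(),np.round(c["T"],4).tolist(),[k for k in c])
s=robot.get_state(); print(s["time"],s["ee_pos"],np.round(s["ee_rot"],3).tolist(),s["force"],s["width"],robot.tcp_to_tips)
E
```

```text
pics
scene [[507.3, 0.0, 312.7], [0.0, 507.3, 240.0], [0.0, 0.0, 1.0]] [[0.8185, -0.2997, 0.4901, 1.0181], [0.5745, 0.4368, -0.6923, -0.7518], [-0.0066, 0.8482, 0.5297, 0.7164], [0.0, 0.0, 0.0, 1.0]] ['intrinsics', 'T']
top [[435.0, 0.0, 327.5], [0.0, 435.0, 242.8], [0.0, 0.0, 1.0]] [[0.0095, 0.9937, -0.1118, 0.3809], [-0.9998, 0.0074, -0.0196, -0.0245], [-0.0187, 0.1119, 0.9935, 1.2015], [0.0, 0.0, 0.0, 1.0]] ['intrinsics', 'T']
0.1 [ 0.27007215 -0.59065575  0.25534719] [[0.416, -0.909, -0.001], [-0.909, -0.416, 0.002], [-0.002, 0.0, -1.0]] [-0.17209303  0.04196672 -0.20123239] 0.08589756287427285 0.025
```

View pics/scene0.png

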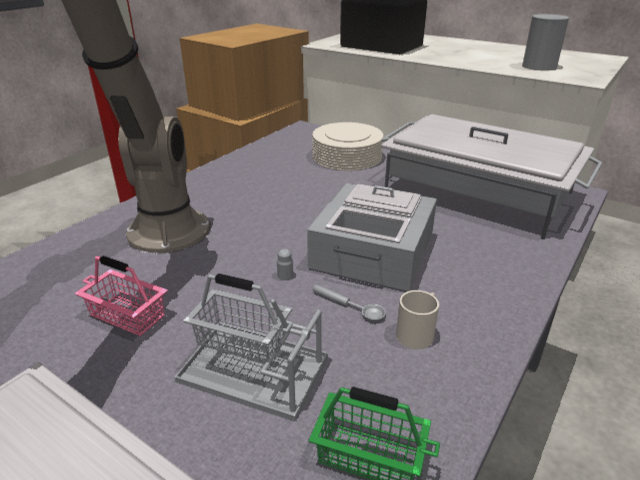

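View pics/top0.png

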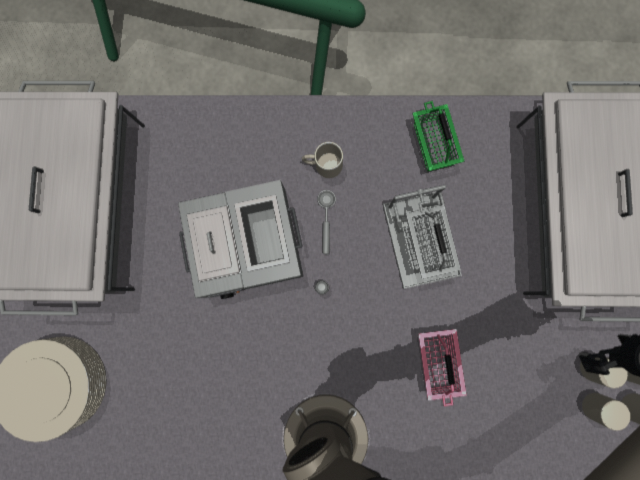

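The scene view shows the grey basket on its stand with the handle at about (235,282), and the warmer's open pan at about (370,222). The top view shows the handle at about (440,238) and the pan at about (265,233). The green and pink baskets are decoys.

```bash
cat > h.py <<'E'
import numpy as np,cv2
from plant import robot
C={n:robot.camera_info(n) for n in("scene","top")}
def ray(n,uv):
    K=C[n]["intrinsics"];T=np.array(C[n]["T"]);p=np.linalg.solve(K,[uv[0],uv[1],1.])
    return T[:3,3],T[:3,:3]@np.array([p[0],-p[1],-p[2]])
def onz(n,uv,z):
    o,d=ray(n,uv);return o+d*(z-o[2])/d[2]
def tri(a,b):
    (o1,d1),(o2,d2)=ray("scene",a),ray("top",b)
    s=np.linalg.lstsq(np.c_[d1,-d2],o2-o1,rcond=None)[0]
    p,q=o1+d1*s[0],o2+d2*s[1];return (p+q)/2,np.linalg.norm(p-q)
def px(n,P):
    T=np.array(C[n]["T"]);c=T[:3,:3].T@(np.array(P)-T[:3,3]);u=C[n]["intrinsics"]@np.array([c[0],-c[1],-c[2]]);return u[:2]/u[2]
def dark(im,box,t=45):
    x0,y0,x1,y1=box;m=(im[y0:y1,x0:x1].max(2)<t).astype(np.uint8)
    n,l,s,c=cv2.connectedComponentsWithStats(m);i=1+np.argmax(s[1:,4])
    pts=np.argwhere(l==i)[:,::-1].astype(np.float32)+[x0,y0]
    return cv2.minAreaRect(pts.astype(np.float32)),s[i,4]
E
python3 - <<'E'
from h import *
s=cv2.imread("pics/scene0.png");t=cv2.imread("pics/top0.png")
a=dark(s,(205,265,265,300));b=dark(t,(425,205,460,265));print(a,b)
print(tri(a[0][0],b[0][0]))
L=[onz("top",p,.27) for p in cv2.boxPoints(b[0])];print(np.round(L,3))
A=cv2.resize(s[260:420,170:340],None,fx=4.0,fy=4.0,interpolation=cv2.INTER_CUBIC)[:600]
B=cv2.resize(t[175:305,375:475],None,fx=4.6,fy=4.6,interpolation=cv2.INTER_CUBIC)
D=cv2.resize(t[175:305,175:305],None,fx=4.6,fy=4.6,interpolation=cv2.INTER_CUBIC)
cv2.imwrite("pics/A.png",A)
cv2.imwrite("pics/B.png",cv2.resize(np.hstack([B,D]),None,fx=.75,fy=.75))
E
```

```text
(((233.68666076660156, 281.6788024902344), (37.01072311401367, 8.909167289733887), 12.804266929626465), np.int32(320)) (((439.709716796875, 238.55398559570312), (29.112661361694336, 5.469141960144043), 75.3791275024414), np.int32(130))
(array([ 0.50579119, -0.26313487,  0.20024372]), np.float64(0.001552155404462512))
[[ 0.526 -0.234  0.27 ]
 [ 0.529 -0.245  0.27 ]
 [ 0.468 -0.26   0.27 ]
 [ 0.465 -0.249  0.27 ]]
```

View pics/A.png

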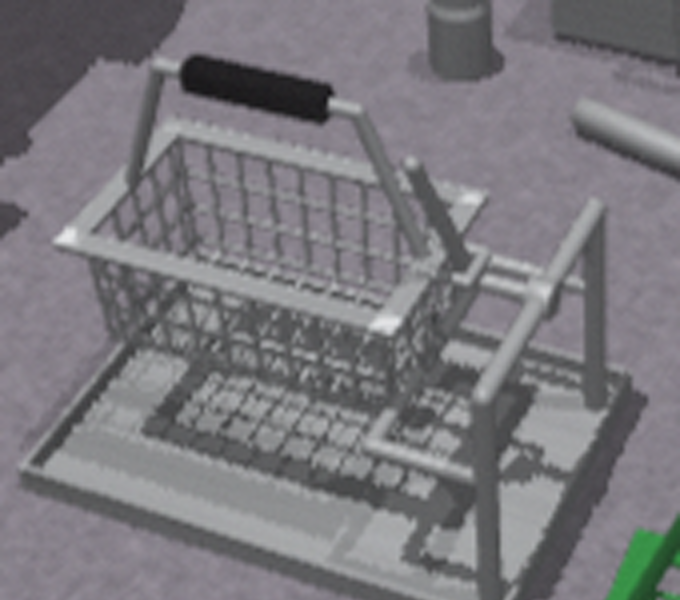

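View pics/B.png

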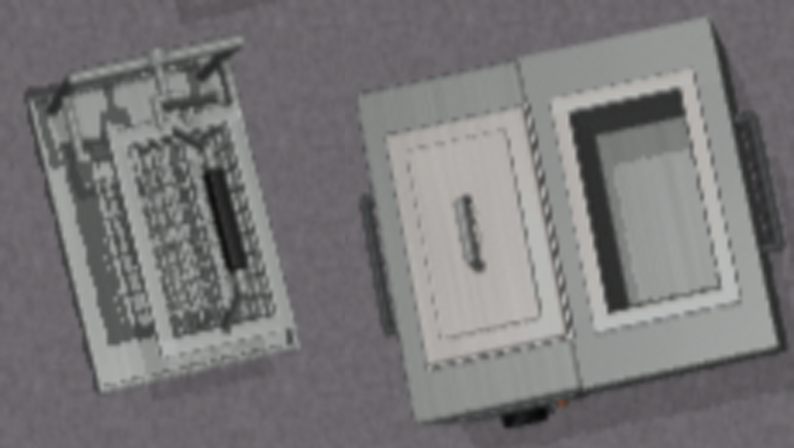

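The scene crop shows the hook rising from its base at about (460,262) to its tip at about (413,163), leaning left in the crop. The top crop shows the light pan rim with outer corners near (552,100), (692,70), (740,298) and (598,330).

Run:
```python
from h import *
t=cv2.imread("pics/top0.png")
# hook
for uv in((273,300.5),(273.3,301.5)): print("tip",onz("scene",uv,.198).round(4))
base=onz("scene",(285,325.5),.134);print("base",base.round(4))
for z in(.125,): print("top px of base",px("top",base).round(1),"tip",px("top",onz("scene",(273.3,301),.197)).round(1))
# pan: rim light mask
x0,y0=225,180
g=t[y0:305,x0:305].astype(int); m=((g.min(2)>165)).astype(np.uint8)
n,l,s,c=cv2.connectedComponentsWithStats(m);print(s[1:][s[1:,4]>100])
for i in range(1,n):
  if s[i,4]>150:
    pts=(np.argwhere(l==i)[:,::-1]+[x0,y0]).astype(np.float32)
    r=cv2.minAreaRect(pts);P=np.array([onz("top",p,.12) for p in cv2.boxPoints(r)])
    print(r,P.round(4).tolist(),"ctr",P.mean(0).round(4),[np.linalg.norm(P[k]-P[k-1]).round(4) for k in range(4)])
    e=P[1]-P[0];f=P[2]-P[1];print(np.degrees(np.arctan2(e[1],e[0])),np.degrees(np.arctan2(f[1],f[0])))
    hole=((1-(l==i))*1).astype(np.uint8);nn,ll,ss,cc=cv2.connectedComponentsWithStats(hole,connectivity=4);print(ss[1:],cc[1:])
    for k in range(1,nn):
      if 800<ss[k,4]<4000 and ss[k,0]>0 and ss[k,1]>0:
        r=cv2.minAreaRect((np.argwhere(ll==k)[:,::-1]+[x0,y0]).astype(np.float32));P=np.array([onz("top",p,.12) for p in cv2.boxPoints(r)])
        e=P[1]-P[0];print("hole",P.mean(0).round(4),[np.linalg.norm(P[j]-P[j-1]).round(4) for j in range(4)],np.degrees(np.arctan2(e[1],e[0])))
a=(213/3.45+375,170/3.45+175);b=(238/3.45+375,268/3.45+175)
h=onz("top",a,.2)-onz("top",b,.2);print("grip",np.linalg.norm(h),np.degrees(np.arctan2(h[1],h[0])))
# basket rim light edge right side / tray edges in crop
for q in(((28,95),(100,388)),((130,130),(165,352))):
  h=[onz("top",(u/3.45+375,v/3.45+175),.014 if q[0][0]==28 else .13) for u,v in q];h=h[0]-h[1];print(np.linalg.norm(h),np.degrees(np.arctan2(h[1],h[0])))
```

```text
tip [ 0.5916 -0.2622  0.198 ]
tip [ 0.5936 -0.2639  0.198 ]
base [ 0.5984 -0.2429  0.134 ]
top px of base [424.3 204.5] tip [437.9 201.9]
[[ 10  15  54  76 760]
 [  0  28  13  66 412]]
((261.1007995605469, 232.47879028320312), (68.44698333740234, 42.644168853759766), 78.11134338378906) [[0.6014, 0.2372, 0.12], [0.6247, 0.1315, 0.12], [0.4546, 0.0923, 0.12], [0.4318, 0.1961, 0.12]] ctr [0.5281 0.1643 0.12  ] [np.float64(0.1744), np.float64(0.1082), np.float64(0.1745), np.float64(0.1063)]
-77.57163522309017 -167.02099645141809
[[   0    0   80  125 7142]
 [  14   20   45   67 2098]] [[40.72304677 65.675021  ]
 [36.2435653  52.73403241]]
hole [0.5272 0.1638 0.12  ] [np.float64(0.1556), np.float64(0.0878), np.float64(0.1557), np.float64(0.0864)] -77.44882741513781
((231.0, 240.5), (65.0, 12.0), 90.0) [[0.5894, 0.2576, 0.12], [0.5895, 0.2271, 0.12], [0.4251, 0.2217, 0.12], [0.4248, 0.2517, 0.12]] ctr [0.5072 0.2395 0.12  ] [np.float64(0.1647), np.float64(0.0306), np.float64(0.1646), np.float64(0.03)]
-89.66143608031165 -178.1143385509604
[[   0    0   80  125 9527]
 [   0   50    7   37   51]
 [   1   87    5    2    8]
 [   0   88    1    2    2]] [[41.26241209 61.63577202]
 [ 2.96078431 68.39215686]
 [ 3.         87.375     ]
 [ 0.         88.5       ]]
grip 0.06771633533892418 13.117944270384454
0.23993398714862582 13.315018572486606
0.161190999395498 8.121783375764213
```

The hook leans about 18° towards world −y, slightly −x. I'll approach above the handle.

Emit:
{"fn": "jog_arm", "kwargs": {
  "deltas": [
    {"translation": [0.03, 0.04, 0.05], "turn": -0.01},
    {"translation": [0.1, 0.14, 0.12], "turn": -0.04},
    {"translation": [0.2, 0.27, 0.2], "turn": -0.08},
    {"translation": [0.3, 0.41, 0.22], "turn": -0.12},
    {"translation": [0.4, 0.55, 0.22], "turn": -0.16},
    {"translation": [0.5, 0.68, 0.22], "turn": -0.2},
    {"translation": [0.57, 0.78, 0.22], "turn": -0.24},
    {"translation": [0.59, 0.81, 0.22], "turn": -0.25},
    {"translation": [0.6, 0.82, 0.22], "turn": -0.25},
    {"translation": [0.6, 0.82, 0.22], "turn": -0.25}
  ],
  "claw": -1,
  "newtons": 20
}}

```text
time: 0.93
ee_pos: [0.3901, -0.4266, 0.2997]
ee_rot: [[0.232, -0.973, -0.001], [-0.973, -0.232, 0.001], [-0.001, 0.0, -1.0]]
force: [-0.6, -0.9, -0.2]
width: 0.0852
```

Emit:
{"fn": "jog_arm", "kwargs": {
  "deltas": [
    {"translation": [0.03, 0.04, 0], "turn": 0},
    {"translation": [0.1, 0.14, 0], "turn": 0},
    {"translation": [0.2, 0.28, 0], "turn": 0},
    {"translation": [0.3, 0.42, 0], "turn": 0},
    {"translation": [0.4, 0.56, 0], "turn": 0},
    {"translation": [0.5, 0.7, 0], "turn": 0},
    {"translation": [0.56, 0.79, 0], "turn": 0},
    {"translation": [0.575, 0.81, 0], "turn": 0},
    {"translation": [0.58, 0.817, 0], "turn": 0},
    {"translation": [0.58, 0.817, 0], "turn": 0}
  ]
}}

```text
time: 1.77
ee_pos: [0.5054, -0.2648, 0.2996]
ee_rot: [[0.229, -0.973, -0.001], [-0.973, -0.229, 0.0], [-0.0, 0.001, -1.0]]
force: [-0.3, -0.1, 0.6]
width: 0.0856
```

Emit:
{"fn": "jog_arm", "kwargs": {
  "deltas": [
    {"translation": [0, 0, -0.05], "turn": 0},
    {"translation": [0, 0, -0.13], "turn": 0},
    {"translation": [0, 0, -0.22], "turn": 0},
    {"translation": [0, 0, -0.3], "turn": 0},
    {"translation": [0, 0, -0.36], "turn": 0},
    {"translation": [0, 0, -0.41], "turn": 0},
    {"translation": [0, 0, -0.44], "turn": 0},
    {"translation": [0, 0, -0.45], "turn": 0},
    {"translation": [0, 0, -0.45], "turn": 0}
  ]
}}

```text
time: 2.52
ee_pos: [0.5052, -0.2652, 0.2094]
ee_rot: [[0.229, -0.973, -0.002], [-0.973, -0.229, 0.0], [-0.001, 0.002, -1.0]]
force: [0.4, 0.3, 0.4]
width: 0.0854
```

Run:
```python
from h import *
s=robot.get_state();print(s["ee_pos"],s["force"],s["time"])
im=robot.get_image("scene");print
cv2.imwrite("pics/s1.png",cv2.resize(im[180:420,130:380,::-1],None,fx=2.5,fy=2.5,interpolation=cv2.INTER_CUBIC))
```

```text
[ 0.50519221 -0.2651571   0.20937308] [0.41368926 0.34346961 0.36817554] 2.5167
```

View pics/s1.png

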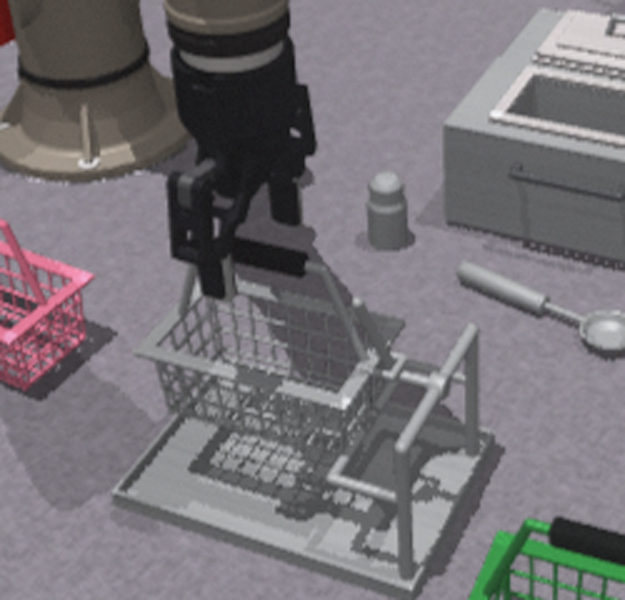

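The fingers straddle the black grip at about (265,252), and the basket is undisturbed. I'll trim the position and close gently.

Emit:
{"fn": "jog_arm", "kwargs": {
  "deltas": [
    {"translation": [0.002, 0.008, -0.015], "turn": 0},
    {"translation": [0.002, 0.008, -0.015], "turn": 0},
    {"translation": [0.002, 0.008, -0.015], "turn": 0},
    {"translation": [0.002, 0.008, -0.015], "turn": 0},
    {"translation": [0.002, 0.008, -0.015], "turn": 0},
    {"translation": [0.002, 0.008, -0.015], "turn": 0},
    {"translation": [0.002, 0.008, -0.015], "turn": 0},
    {"translation": [0.002, 0.008, -0.015], "turn": 0},
    {"translation": [0.002, 0.008, -0.015], "turn": 0},
    {"translation": [0.002, 0.008, -0.015], "turn": 0}
  ],
  "claw": 1,
  "newtons": 30
}}

```text
time: 3.4
ee_pos: [0.506, -0.2636, 0.207]
ee_rot: [[0.229, -0.973, -0.001], [-0.973, -0.229, -0.0], [0.0, 0.001, -1.0]]
force: [-0.4, -0.0, -0.7]
width: 0.0125
```

Run:
```python
from plant import robot
s=robot.get_state()
for k in("ee_pos","force","moment","width","time"):print(k,s[k])
```

```text
ee_pos [ 0.50604823 -0.26357294  0.20697536]
force [-0.39979492 -0.01850689 -0.6557878 ]
moment [-0.08628281 -0.0499836   0.02054851]
width 0.012497325410999802
time 3.4
```

Emit:
{"fn": "jog_arm", "kwargs": {
  "deltas": [
    {"translation": [0, 0, 0], "turn": 0},
    {"translation": [0, 0, 0.005], "turn": 0},
    {"translation": [0, 0, 0.01], "turn": 0},
    {"translation": [0, 0, 0.015], "turn": 0},
    {"translation": [0, 0, 0.02], "turn": 0},
    {"translation": [0, 0, 0.02], "turn": 0}
  ],
  "newtons": 60
}}

```text
time: 3.9
ee_pos: [0.5063, -0.2628, 0.2107]
ee_rot: [[0.23, -0.973, -0.001], [-0.973, -0.23, 0.001], [-0.001, 0.001, -1.0]]
force: [3.0, 0.9, -6.0]
width: 0.0118
```

Emit:
{"fn": "jog_arm", "kwargs": {
  "deltas": [
    {"translation": [-0.001, -0.004, 0.012], "turn": 0},
    {"translation": [-0.002, -0.008, 0.025], "turn": 0},
    {"translation": [-0.003, -0.012, 0.038], "turn": 0},
    {"translation": [-0.003, -0.012, 0.038], "turn": 0}
  ]
}}

```text
time: 4.23
ee_pos: [0.5053, -0.2662, 0.2194]
ee_rot: [[0.229, -0.973, -0.001], [-0.973, -0.229, -0.001], [0.0, 0.001, -1.0]]
force: [0.9, -0.3, -2.6]
width: 0.0119
```

Emit:
{"fn": "jog_arm", "kwargs": {
  "deltas": [
    {"translation": [-0.001, -0.004, 0.013], "turn": 0},
    {"translation": [-0.002, -0.008, 0.026], "turn": 0},
    {"translation": [-0.003, -0.012, 0.04], "turn": 0},
    {"translation": [-0.003, -0.012, 0.04], "turn": 0}
  ]
}}

```text
time: 4.57
ee_pos: [0.5046, -0.2694, 0.2282]
ee_rot: [[0.228, -0.974, -0.0], [-0.974, -0.228, -0.002], [0.002, 0.001, -1.0]]
force: [0.2, -0.3, -3.4]
width: 0.0116
```

Run:
```python
from plant import robot
s=robot.get_state()
for k in("ee_pos","force","moment","width","time"):print(k,s[k])
```

```text
ee_pos [ 0.50456296 -0.26941585  0.22819389]
force [ 0.18135313 -0.32655062 -3.39561242]
moment [-0.03367129  0.01830876 -0.01659827]
width 0.011635579439427291
time 4.5667
```

Emit:
{"fn": "jog_arm", "kwargs": {
  "deltas": [
    {"translation": [-0.001, -0.004, 0.013], "turn": 0},
    {"translation": [-0.002, -0.008, 0.026], "turn": 0},
    {"translation": [-0.004, -0.012, 0.04], "turn": 0},
    {"translation": [-0.004, -0.012, 0.04], "turn": 0}
  ]
}}

```text
time: 4.9
ee_pos: [0.5037, -0.2725, 0.2369]
ee_rot: [[0.228, -0.974, -0.0], [-0.974, -0.228, -0.003], [0.002, 0.001, -1.0]]
force: [-0.3, -0.4, -2.6]
width: 0.012
```

Emit:
{"fn": "jog_arm", "kwargs": {
  "deltas": [
    {"translation": [-0.001, -0.004, 0.013], "turn": 0},
    {"translation": [-0.002, -0.008, 0.026], "turn": 0},
    {"translation": [-0.004, -0.012, 0.04], "turn": 0},
    {"translation": [-0.004, -0.012, 0.04], "turn": 0}
  ]
}}

```text
time: 5.23
ee_pos: [0.503, -0.2755, 0.2457]
ee_rot: [[0.227, -0.974, 0.001], [-0.974, -0.227, -0.003], [0.003, -0.0, -1.0]]
force: [0.6, -0.5, -2.4]
width: 0.0112
```

Run:
```python
from h import *
s=robot.get_state()
for k in("ee_pos","force","moment","time"):print(k,s[k])
im=robot.get_image("scene")
cv2.imwrite("pics/s2.png",cv2.resize(im[230:370,200:360,::-1],None,fx=4.2,fy=4.2,interpolation=cv2.INTER_CUBIC))
```

```text
ee_pos [ 0.50299027 -0.27545718  0.24568862]
force [ 0.55334107 -0.52017468 -2.35444402]
moment [ 0.01657233 -0.01639418  0.02146393]
time 5.2333
```

View pics/s2.png

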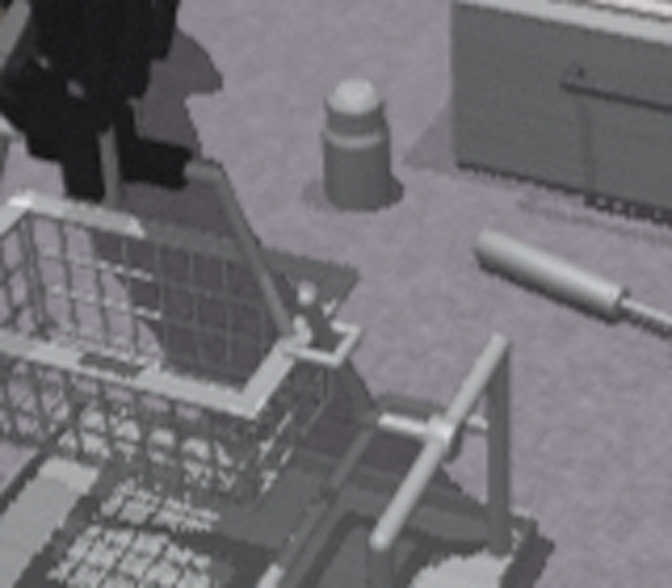

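The loop at about (320,348) still rides freely round the rod, and the tip at about (305,292) stands above it. I'll keep following the lean.

Emit:
{"fn": "jog_arm", "kwargs": {
  "deltas": [
    {"translation": [-0.001, -0.004, 0.013], "turn": 0},
    {"translation": [-0.002, -0.008, 0.026], "turn": 0},
    {"translation": [-0.004, -0.012, 0.04], "turn": 0},
    {"translation": [-0.004, -0.012, 0.04], "turn": 0}
  ]
}}

```text
time: 5.62
ee_pos: [0.5024, -0.2781, 0.2542]
ee_rot: [[0.227, -0.974, 0.002], [-0.974, -0.227, -0.004], [0.004, -0.001, -1.0]]
force: [-0.1, 0.3, -3.4]
width: 0.0117
```

Emit:
{"fn": "jog_arm", "kwargs": {
  "deltas": [
    {"translation": [-0.001, -0.004, 0.013], "turn": 0},
    {"translation": [-0.002, -0.008, 0.026], "turn": 0},
    {"translation": [-0.004, -0.012, 0.04], "turn": 0},
    {"translation": [-0.004, -0.012, 0.04], "turn": 0}
  ]
}}

```text
time: 5.95
ee_pos: [0.5018, -0.281, 0.263]
ee_rot: [[0.227, -0.974, 0.003], [-0.974, -0.227, -0.005], [0.005, -0.002, -1.0]]
force: [0.1, 0.5, -2.7]
width: 0.012
```

Emit:
{"fn": "jog_arm", "kwargs": {
  "deltas": [
    {"translation": [-0.001, -0.004, 0.013], "turn": 0},
    {"translation": [-0.002, -0.008, 0.026], "turn": 0},
    {"translation": [-0.004, -0.012, 0.04], "turn": 0},
    {"translation": [-0.004, -0.012, 0.04], "turn": 0}
  ]
}}

```text
time: 6.28
ee_pos: [0.5013, -0.2839, 0.2718]
ee_rot: [[0.226, -0.974, 0.004], [-0.974, -0.226, -0.005], [0.006, -0.002, -1.0]]
force: [-0.1, -0.5, -3.1]
width: 0.0118
```

Emit:
{"fn": "jog_arm", "kwargs": {
  "deltas": [
    {"translation": [-0.001, -0.004, 0.013], "turn": 0},
    {"translation": [-0.002, -0.008, 0.026], "turn": 0},
    {"translation": [-0.004, -0.012, 0.04], "turn": 0},
    {"translation": [-0.004, -0.012, 0.04], "turn": 0}
  ]
}}

```text
time: 6.62
ee_pos: [0.5007, -0.2868, 0.2806]
ee_rot: [[0.226, -0.974, 0.005], [-0.974, -0.226, -0.006], [0.007, -0.003, -1.0]]
force: [-0.3, -1.4, -3.3]
width: 0.0122
```

Emit:
{"fn": "jog_arm", "kwargs": {
  "deltas": [
    {"translation": [-0.001, -0.006, 0.013], "turn": 0},
    {"translation": [-0.002, -0.01, 0.026], "turn": 0},
    {"translation": [-0.003, -0.012, 0.04], "turn": 0},
    {"translation": [-0.003, -0.012, 0.055], "turn": 0},
    {"translation": [-0.003, -0.012, 0.07], "turn": 0},
    {"translation": [-0.003, -0.012, 0.09], "turn": 0},
    {"translation": [-0.003, -0.012, 0.11], "turn": 0},
    {"translation": [-0.003, -0.012, 0.13], "turn": 0},
    {"translation": [-0.003, -0.012, 0.15], "turn": 0},
    {"translation": [-0.003, -0.012, 0.15], "turn": 0}
  ]
}}

```text
time: 7.45
ee_pos: [0.5006, -0.2894, 0.3118]
ee_rot: [[0.226, -0.974, 0.007], [-0.974, -0.226, -0.007], [0.008, -0.005, -1.0]]
force: [0.4, -0.5, -2.8]
width: 0.0116
```

Run:
```python
from h import *
s=robot.get_state()
for k in("ee_pos","force","moment","time"):print(k,s[k])
im=robot.get_image("scene");t=robot.get_image("top")
cv2.imwrite("pics/top3.png",t[:,:,::-1])
a=cv2.resize(im[190:370,180:340,::-1],None,fx=2.5,fy=2.5,interpolation=cv2.INTER_CUBIC)
b=cv2.resize(t[170:290,370:470,::-1],None,fx=3.75,fy=3.75,interpolation=cv2.INTER_CUBIC)
cv2.imwrite("pics/s3.png",np.hstack([a,b]))
```

```text
ee_pos [ 0.50057225 -0.28942449  0.31178623]
force [ 0.40859894 -0.45811288 -2.82444716]
moment [ 0.0058054   0.02835718 -0.02784425]
time 7.45
```

View pics/s3.png

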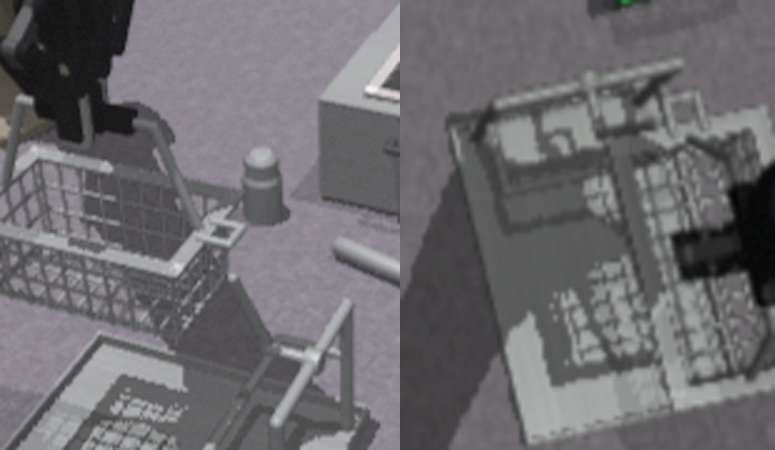

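The loop at about (222,232) is clear above the hook tip at about (232,280). Next I'll draw the basket away along the stand's −x and up.

Emit:
{"fn": "jog_arm", "kwargs": {
  "deltas": [
    {"translation": [-0.03, -0.007, 0.01], "turn": 0},
    {"translation": [-0.09, -0.02, 0.03], "turn": 0},
    {"translation": [-0.15, -0.035, 0.06], "turn": 0},
    {"translation": [-0.21, -0.05, 0.1], "turn": 0},
    {"translation": [-0.26, -0.06, 0.17], "turn": 0},
    {"translation": [-0.29, -0.07, 0.24], "turn": 0},
    {"translation": [-0.29, -0.05, 0.3], "turn": 0},
    {"translation": [-0.29, 0.0, 0.34], "turn": 0},
    {"translation": [-0.29, 0.08, 0.35], "turn": 0},
    {"translation": [-0.29, 0.18, 0.35], "turn": 0}
  ]
}}

```text
time: 8.38
ee_pos: [0.4424, -0.2528, 0.3822]
ee_rot: [[0.224, -0.974, 0.008], [-0.974, -0.225, -0.007], [0.009, -0.006, -1.0]]
force: [0.1, 0.0, -3.6]
width: 0.0119
```

Emit:
{"fn": "jog_arm", "kwargs": {
  "deltas": [
    {"translation": [0.02, 0.1, 0], "turn": 0},
    {"translation": [0.04, 0.2, 0], "turn": 0},
    {"translation": [0.06, 0.3, 0], "turn": 0},
    {"translation": [0.08, 0.4, 0], "turn": 0},
    {"translation": [0.1, 0.5, 0], "turn": 0},
    {"translation": [0.12, 0.6, 0], "turn": 0},
    {"translation": [0.14, 0.7, 0], "turn": 0},
    {"translation": [0.16, 0.8, 0], "turn": 0},
    {"translation": [0.18, 0.9, 0], "turn": 0},
    {"translation": [0.2, 0.98, 0], "turn": 0}
  ]
}}

```text
time: 9.22
ee_pos: [0.4822, -0.0533, 0.3826]
ee_rot: [[0.228, -0.974, 0.008], [-0.974, -0.228, -0.006], [0.008, -0.006, -1.0]]
force: [0.2, -0.6, -3.5]
width: 0.0121
```

Emit:
{"fn": "jog_arm", "kwargs": {
  "deltas": [
    {"translation": [0.02, 0.1, 0], "turn": 0},
    {"translation": [0.04, 0.2, 0], "turn": 0},
    {"translation": [0.06, 0.32, 0], "turn": 0},
    {"translation": [0.08, 0.44, 0], "turn": 0},
    {"translation": [0.11, 0.56, 0], "turn": 0},
    {"translation": [0.14, 0.68, 0], "turn": 0},
    {"translation": [0.17, 0.8, 0], "turn": 0},
    {"translation": [0.2, 0.9, 0], "turn": 0},
    {"translation": [0.22, 0.96, 0], "turn": 0},
    {"translation": [0.23, 1.0, 0], "turn": 0}
  ]
}}

```text
time: 10.05
ee_pos: [0.5274, 0.1501, 0.3829]
ee_rot: [[0.232, -0.973, 0.008], [-0.973, -0.232, -0.005], [0.006, -0.006, -1.0]]
force: [0.6, 0.1, -3.4]
width: 0.012
```

Emit:
{"fn": "jog_arm", "kwargs": {
  "deltas": [
    {"translation": [0, 0.04, -0.04], "turn": 0},
    {"translation": [0, 0.08, -0.1], "turn": 0},
    {"translation": [0, 0.087, -0.18], "turn": 0},
    {"translation": [0, 0.087, -0.26], "turn": 0},
    {"translation": [0, 0.087, -0.31], "turn": 0},
    {"translation": [0, 0.087, -0.33], "turn": 0},
    {"translation": [0, 0.087, -0.33], "turn": 0}
  ]
}}

```text
time: 10.63
ee_pos: [0.5266, 0.1668, 0.3153]
ee_rot: [[0.231, -0.973, 0.005], [-0.973, -0.231, -0.006], [0.007, -0.003, -1.0]]
force: [0.0, -0.5, -4.0]
width: 0.0114
```

Run:
```python
from h import *
s=robot.get_state()
for k in("ee_pos","ee_rot","force","moment","time"):print(k,np.round(s[k],4).tolist())
im=robot.get_image("scene");t=robot.get_image("top")
cv2.imwrite("pics/top4.png",t[:,:,::-1]);cv2.imwrite("pics/scene4.png",im[:,:,::-1])
a=cv2.resize(im[130:290,295:445,::-1],None,fx=2.66,fy=2.8,interpolation=cv2.INTER_CUBIC)
b=cv2.resize(t[170:310,210:310,::-1],None,fx=4,fy=3.2,interpolation=cv2.INTER_CUBIC)
cv2.imwrite("pics/s4.png",np.hstack([a,b]));print(a.shape,b.shape)
```

```text
ee_pos [0.5266, 0.1668, 0.3153]
ee_rot [[0.2311, -0.9729, 0.0048], [-0.9729, -0.2312, -0.0056], [0.0065, -0.0033, -1.0]]
force [0.006, -0.4636, -4.0203]
moment [-0.0569, 0.0111, 0.0063]
time 10.6333
(448, 399, 3) (448, 400, 3)
```

View pics/s4.png

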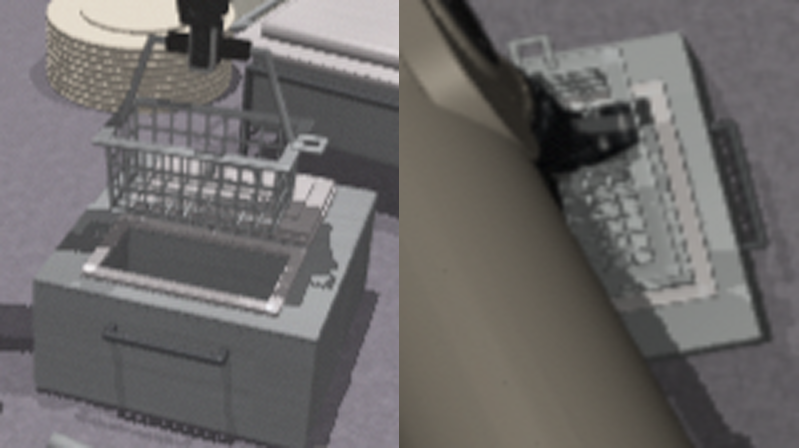

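The left half shows the basket above the open pan, its rim's near corners at about (95,140) and (270,173) and the pan rim's near corners at about (83,268) and (277,310). The arm partly blocks the top view. I'll overlay the predicted corners to check the alignment.

Run:
```python
from h import *
im=cv2.imread("pics/scene4.png");u0,v0,f=305,140,5.6
B=cv2.resize(im[v0:v0+107,u0:u0+142],None,fx=f,fy=f,interpolation=cv2.INTER_CUBIC)
def rect(c,z,yaw,w,h,col,n="scene"):
    a=np.radians(yaw);R=np.array([[np.cos(a),-np.sin(a)],[np.sin(a),np.cos(a)]])
    q=[]
    for x,y in((-w,-h),(w,-h),(w,h),(-w,h)):
        p=px(n,[*(np.array(c)+R@[x/2,y/2]),z]);q.append((p-[u0,v0]+.5)*f-.5)
    cv2.polylines(B,[np.int32(np.round(np.array(q)*8))],True,col,1,cv2.LINE_AA,3);print(np.round(q).tolist())
pc=(.5277,.164);rect(pc,.12,12.8,.176,.108,(0,0,255));rect(pc,.12,12.8,.152,.084,(0,255,255))
rect((.5266,.1668),.240,13.35,.166,.098,(0,255,0))
cv2.imwrite("pics/ov.png",B)
```

```text
[[110.0, 486.0], [527.0, 569.0], [589.0, 443.0], [198.0, 371.0]]
[[147.0, 478.0], [505.0, 549.0], [555.0, 451.0], [214.0, 388.0]]
[[130.0, 217.0], [546.0, 284.0], [602.0, 182.0], [211.0, 124.0]]
```

View pics/ov.png

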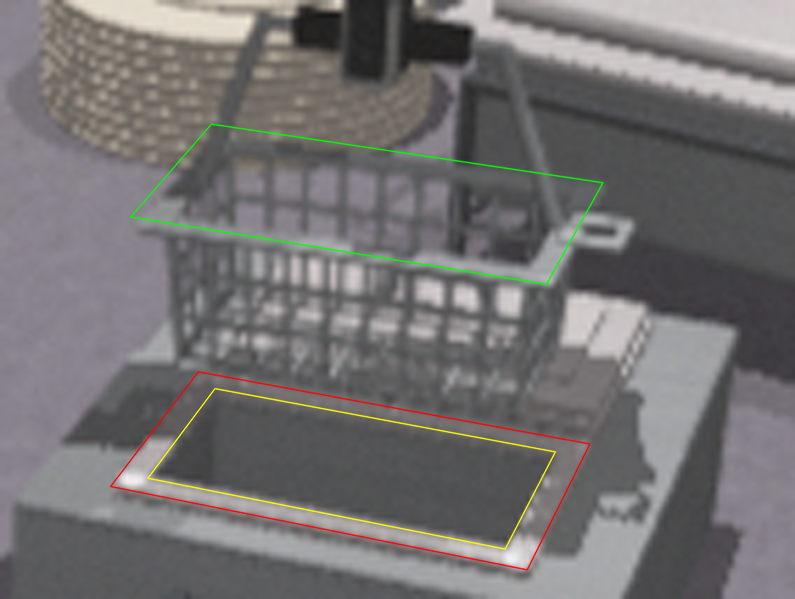

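The predicted pan outline fits the image closely. The basket's rim appears slightly lower or nearer the camera than predicted, so I'll lower it to just above the pan and measure there.

Emit:
{"fn": "jog_arm", "kwargs": {
  "deltas": [
    {"translation": [0.005, -0.007, -0.03], "turn": 0},
    {"translation": [0.005, -0.007, -0.08], "turn": 0},
    {"translation": [0.005, -0.007, -0.13], "turn": 0},
    {"translation": [0.005, -0.007, -0.16], "turn": 0},
    {"translation": [0.005, -0.007, -0.17], "turn": 0},
    {"translation": [0.005, -0.007, -0.17], "turn": 0},
    {"translation": [0.005, -0.007, -0.17], "turn": 0}
  ]
}}

```text
time: 11.32
ee_pos: [0.5287, 0.1661, 0.2833]
ee_rot: [[0.231, -0.973, 0.008], [-0.973, -0.231, -0.004], [0.006, -0.007, -1.0]]
force: [-0.3, 0.3, -2.9]
width: 0.0119
```

```bash
cat > ov.py <<'E'
import sys
from h import *
s=robot.get_state();print(np.round(s["ee_pos"],4),np.round(s["force"],2),s["time"]);e=s["ee_pos"];R=s["ee_rot"]
yaw=np.degrees(np.arctan2(-R[1,1],-R[0,1]));print("yaw",yaw)
def rect(c,z,yaw,w,h,n):
    a=np.radians(yaw);Q=np.array([[np.cos(a),-np.sin(a)],[np.sin(a),np.cos(a)]])
    return np.array([px(n,[*(np.array(c)+Q@[x*w/2,y*h/2]),z]) for x,y in((-1,-1),(1,-1),(1,1),(-1,1))])
pc=(.5277,.164);out=[]
for n,u0,v0,w,h in(("scene",315,165,110,80),("top",225,180,80,80)):
    im=robot.get_image(n)[:,:,::-1];cv2.imwrite(f"pics/{n}{sys.argv[1]}.png",im);f=600/110 if n=="scene" else 4.5*600/110/4.5
    f=4.4 if n=="scene" else 4.0
    B=cv2.resize(np.ascontiguousarray(im[v0:v0+h*3//2,u0:u0+w]),None,fx=f,fy=f,interpolation=cv2.INTER_CUBIC)
    for q,col in((rect(pc,.12,12.8,.152,.084,n),(0,255,255)),(rect(e[:2],e[2]-.076,yaw,.166,.098,n),(0,255,0))):
        cv2.polylines(B,[np.int32(((q-[u0,v0]+.5)*f-.5)*8)],True,col,1,cv2.LINE_AA,3)
    out.append(cv2.copyMakeBorder(B,0,540-B.shape[0],0,0,cv2.BORDER_CONSTANT))
cv2.imwrite(f"pics/ov{sys.argv[1]}.png",np.hstack(out))
E
python3 ov.py 5
```

```text
[0.5287 0.1661 0.2833] [-0.3   0.3  -2.86] 11.3167
yaw 13.379142253045565
```

View pics/ov5.png

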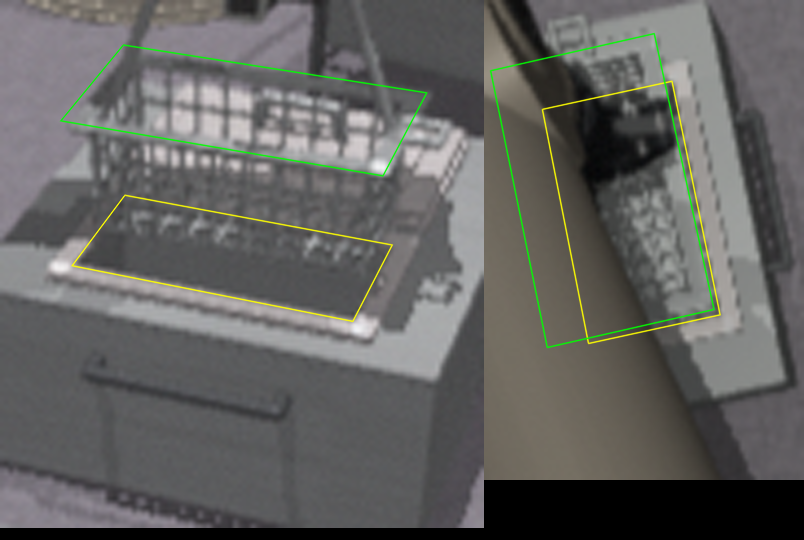

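The top overlay agrees with the rim's visible right edge to within about 2 mm, and the scene overlay shows the basket centred over the pan. I'll lower it in stages while watching the force.

Emit:
{"fn": "jog_arm", "kwargs": {
  "deltas": [
    {"translation": [-0.004, -0.006, -0.02], "turn": 0},
    {"translation": [-0.004, -0.006, -0.05], "turn": -0.01},
    {"translation": [-0.004, -0.006, -0.08], "turn": -0.01},
    {"translation": [-0.004, -0.006, -0.11], "turn": -0.01},
    {"translation": [-0.004, -0.006, -0.14], "turn": -0.01},
    {"translation": [-0.004, -0.006, -0.15], "turn": -0.01},
    {"translation": [-0.004, -0.006, -0.15], "turn": -0.01}
  ]
}}

```text
time: 12.0
ee_pos: [0.5277, 0.1649, 0.2527]
ee_rot: [[0.224, -0.975, 0.007], [-0.975, -0.224, -0.005], [0.006, -0.006, -1.0]]
force: [-1.3, -0.2, -3.1]
width: 0.0118
```

Emit:
{"fn": "jog_arm", "kwargs": {
  "deltas": [
    {"translation": [0, 0, -0.01], "turn": 0},
    {"translation": [0, 0, -0.025], "turn": 0},
    {"translation": [0, 0, -0.04], "turn": 0},
    {"translation": [0, 0, -0.05], "turn": 0},
    {"translation": [0, 0, -0.05], "turn": 0}
  ]
}}

```text
time: 12.42
ee_pos: [0.5274, 0.1647, 0.2422]
ee_rot: [[0.224, -0.975, 0.006], [-0.975, -0.224, -0.005], [0.006, -0.005, -1.0]]
force: [-1.3, 0.8, -2.5]
width: 0.0117
```

Emit:
{"fn": "jog_arm", "kwargs": {
  "deltas": [
    {"translation": [0, 0, -0.01], "turn": 0},
    {"translation": [0, 0, -0.025], "turn": 0},
    {"translation": [0, 0, -0.04], "turn": 0},
    {"translation": [0, 0, -0.05], "turn": 0},
    {"translation": [0, 0, -0.05], "turn": 0}
  ]
}}

```text
time: 12.83
ee_pos: [0.527, 0.1645, 0.2315]
ee_rot: [[0.224, -0.975, 0.005], [-0.975, -0.224, -0.005], [0.006, -0.004, -1.0]]
force: [-0.6, -0.0, -3.8]
width: 0.0117
```

Emit:
{"fn": "jog_arm", "kwargs": {
  "deltas": [
    {"translation": [0, 0, -0.01], "turn": 0},
    {"translation": [0, 0, -0.025], "turn": 0},
    {"translation": [0, 0, -0.04], "turn": 0},
    {"translation": [0, 0, -0.05], "turn": 0},
    {"translation": [0, 0, -0.05], "turn": 0}
  ]
}}

```text
time: 13.25
ee_pos: [0.5267, 0.1643, 0.2208]
ee_rot: [[0.224, -0.975, 0.004], [-0.975, -0.224, -0.006], [0.006, -0.003, -1.0]]
force: [0.4, 0.1, -4.3]
width: 0.0117
```

Emit:
{"fn": "jog_arm", "kwargs": {
  "deltas": [
    {"translation": [0, 0, -0.01], "turn": 0},
    {"translation": [0, 0, -0.02], "turn": 0},
    {"translation": [0, 0, -0.03], "turn": 0},
    {"translation": [0, 0, -0.035], "turn": 0},
    {"translation": [0, 0, -0.035], "turn": 0}
  ]
}}

```text
time: 13.67
ee_pos: [0.5265, 0.1643, 0.2135]
ee_rot: [[0.224, -0.975, 0.004], [-0.975, -0.224, -0.006], [0.006, -0.002, -1.0]]
force: [0.2, 0.5, -3.9]
width: 0.0117
```

Emit:
{"fn": "jog_arm", "kwargs": {
  "deltas": [
    {"translation": [0.004, 0, -0.01], "turn": 0},
    {"translation": [0.005, 0, -0.02], "turn": 0},
    {"translation": [0.006, 0, -0.03], "turn": 0},
    {"translation": [0.006, 0, -0.035], "turn": 0},
    {"translation": [0.006, 0, -0.035], "turn": 0}
  ]
}}

```text
time: 14.08
ee_pos: [0.5275, 0.1642, 0.2061]
ee_rot: [[0.224, -0.975, 0.003], [-0.975, -0.224, -0.006], [0.006, -0.001, -1.0]]
force: [-0.3, 0.1, -3.3]
width: 0.0117
```

Emit:
{"fn": "jog_arm", "kwargs": {
  "deltas": [
    {"translation": [0, 0, -0.006], "turn": 0},
    {"translation": [0, 0, -0.012], "turn": 0},
    {"translation": [0, 0, -0.012], "turn": 0},
    {"translation": [0, 0, -0.012], "turn": 0}
  ]
}}

```text
time: 14.42
ee_pos: [0.5274, 0.1641, 0.2037]
ee_rot: [[0.224, -0.975, 0.003], [-0.975, -0.224, -0.006], [0.006, -0.001, -1.0]]
force: [-0.0, -0.0, -3.2]
width: 0.012
```

Emit:
{"fn": "jog_arm", "kwargs": {
  "deltas": [
    {"translation": [0, 0, -0.005], "turn": 0},
    {"translation": [0, 0, -0.01], "turn": 0},
    {"translation": [0, 0, -0.01], "turn": 0},
    {"translation": [0, 0, -0.01], "turn": 0}
  ]
}}

```text
time: 14.75
ee_pos: [0.5281, 0.1642, 0.2024]
ee_rot: [[0.224, -0.975, 0.004], [-0.975, -0.224, -0.006], [0.006, -0.003, -1.0]]
force: [1.3, -1.3, 0.8]
width: 0.0118
```

Emit:
{"fn": "jog_arm", "kwargs": {
  "deltas": [
    {"translation": [0, 0, -0.004], "turn": 0},
    {"translation": [0, 0, -0.007], "turn": 0},
    {"translation": [0, 0, -0.007], "turn": 0},
    {"translation": [0, 0, -0.007], "turn": 0}
  ]
}}

```text
time: 15.08
ee_pos: [0.5287, 0.1642, 0.2016]
ee_rot: [[0.223, -0.975, 0.006], [-0.975, -0.223, -0.006], [0.007, -0.004, -1.0]]
force: [1.8, -1.4, 4.3]
width: 0.012
```

Contact came at TCP z ≈ 0.202 against 0.201 expected when home. Now I'll release and rise.

Emit:
{"fn": "jog_arm", "kwargs": {
  "deltas": [
    {"translation": [0, 0, 0], "turn": 0},
    {"translation": [0, 0, 0], "turn": 0},
    {"translation": [0, 0, 0], "turn": 0},
    {"translation": [0, 0, 0], "turn": 0},
    {"translation": [0, 0, 0], "turn": 0},
    {"translation": [0, 0, 0], "turn": 0}
  ],
  "claw": 0,
  "newtons": 20
}}

```text
time: 15.58
ee_pos: [0.5285, 0.1642, 0.2014]
ee_rot: [[0.224, -0.975, 0.005], [-0.975, -0.224, -0.006], [0.007, -0.004, -1.0]]
force: [-0.9, -0.1, 0.5]
width: 0.0429
```

Emit:
{"fn": "jog_arm", "kwargs": {
  "deltas": [
    {"translation": [0, 0, 0.03], "turn": 0},
    {"translation": [0, 0, 0.09], "turn": 0},
    {"translation": [0, 0, 0.18], "turn": 0},
    {"translation": [0, 0, 0.3], "turn": 0},
    {"translation": [0, 0, 0.45], "turn": 0},
    {"translation": [0, 0, 0.6], "turn": 0},
    {"translation": [0, 0, 0.7], "turn": 0},
    {"translation": [0, 0, 0.75], "turn": 0},
    {"translation": [0, 0, 0.75], "turn": 0}
  ]
}}

```text
time: 16.33
ee_pos: [0.5297, 0.165, 0.3549]
ee_rot: [[0.224, -0.975, 0.011], [-0.975, -0.224, -0.004], [0.006, -0.01, -1.0]]
force: [-0.7, 0.8, 0.6]
width: 0.0426
```

Emit:
{"fn": "jog_arm", "kwargs": {
  "deltas": [
    {"translation": [-0.05, -0.1, 0], "turn": 0},
    {"translation": [-0.1, -0.2, 0], "turn": 0},
    {"translation": [-0.15, -0.35, 0], "turn": 0},
    {"translation": [-0.2, -0.5, 0], "turn": 0},
    {"translation": [-0.25, -0.65, 0], "turn": 0},
    {"translation": [-0.3, -0.8, 0], "turn": 0},
    {"translation": [-0.35, -0.95, 0], "turn": 0},
    {"translation": [-0.35, -1, 0], "turn": 0},
    {"translation": [-0.35, -1, 0], "turn": 0},
    {"translation": [-0.35, -1, 0], "turn": 0}
  ]
}}

```text
time: 17.17
ee_pos: [0.4593, -0.0346, 0.3539]
ee_rot: [[0.223, -0.975, 0.01], [-0.975, -0.223, -0.003], [0.005, -0.009, -1.0]]
force: [-1.0, 0.5, -0.2]
width: 0.0425
```

Run:
```python
from h import *
s=robot.get_state();print(s["ee_pos"],s["force"],s["time"])
im=robot.get_image("scene");t=robot.get_image("top");cv2.imwrite("pics/top6.png",t[:,:,::-1]);cv2.imwrite("pics/scene6.png",im[:,:,::-1])
a=cv2.resize(im[150:290,295:445,::-1],None,fx=3.0,fy=3.0,interpolation=cv2.INTER_CUBIC)
b=cv2.resize(t[150:310,220:350,::-1],None,fx=2.625,fy=2.625,interpolation=cv2.INTER_CUBIC)
cv2.imwrite("pics/s6.png",np.hstack([a,b]))
s0=cv2.imread("pics/scene0.png");d=dark(im[:,:,::-1],(330,130,440,260),40);print(d)
tt=dark(t,(225,180,305,300),40);print(tt,tri(d[0][0],tt[0][0]))
```

```text
[ 0.45934431 -0.03457719  0.35393447] [-0.99612442  0.52455127 -0.22558333] 17.1667
(((370.5405578613281, 194.7567596435547), (27.619029998779297, 4.274373531341553), 9.462321281433105), np.int32(89))
(((256.0, 227.0), (27.848491668701172, 5.099019527435303), 78.69007110595703), np.int32(129)) (array([0.53070175, 0.16396208, 0.19354274]), np.float64(0.0009698590941738138))
```

View pics/s6.png

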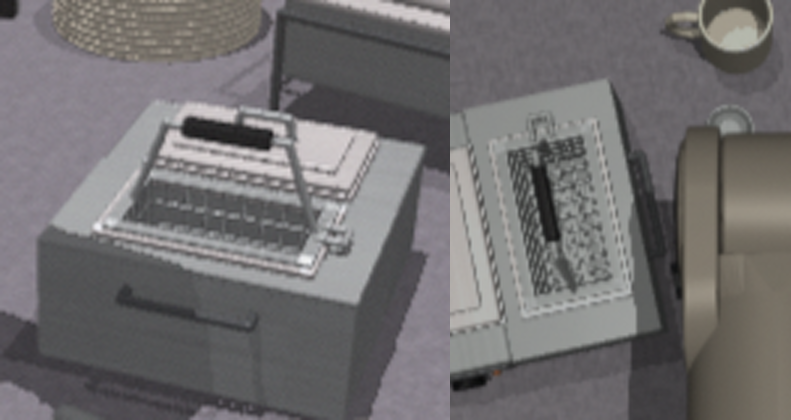

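The basket sits in the pan with its rim flush all round. The rim's front edge lies at about (100,230)–(315,270) in the left half. The triangulated grip height is 0.1935 m, against 0.194 m expected when home. The shaker is hidden behind the arm in the top view, and I never went near it.

```bash
python3 -c "
from plant import robot
print(robot.sign_off(),robot.get_state()['time'])"
```

```text
the job is handed in; nothing more can be done
the job is handed in; nothing more can be done
```

The basket is off the hook and sitting in the open pan with its rim flush on the pan's rim. I let go, backed the arm away, and handed the job in at about 17 s of the 72 s allowed.

- **Unhooking:** I gripped the handle and slid the loop up along the bent rod, which leans about 18° towards world −y and slightly −x. Sideways force stayed under about 1.5 N on the rod (3 N at first lift-off). Once the loop was clear of the tip, I drew the basket away towards the stand's −x and up.
- **Placing:** I lowered it in small steps. It met no resistance until it touched at TCP height 0.202 m, against 0.201 m expected when home, and the downward contact force was about 4 N.
- **Last checks:** Both cameras put the grip at (0.531, 0.164, 0.1935) m, against 0.194 m expected height when fully home. The pictures show the rim flush on the pan and the gripper clear. That grip position is about 3 mm off the pan centre I measured in x, which the roughly 3 mm clearance and the calibration error can account for.
- **Not confirmed:** I did not re-measure the shaker, mug and spoon at the end. The mug and the spoon's bowl are in the final view. The shaker was hidden behind the arm, though nothing of mine passed near it.

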